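Cover the dishes on the coffee table

ROBOT

A 6-joint arm with a two-finger parallel gripper is mounted at the origin on the work surface. World frame = base frame: x ahead of the robot, y to its left, z up, the work surface at z = 0. Lengths are in mm, angles in rad, forces in N, time in s.
With the tool pointing down it reaches from about 275 to 825 mm from the base axis. Payload 4.9 kg.
Tool frame: the origin (TCP) lies at the very end of the fingers, on their centre line; the grasp point (between the pads) lies 19 mm behind it; z points along the fingers, y is the line along which they close (so a half turn about z gives the same grasp; the last joint's range is limited). The gripper opens to 85 mm and grips with 20 to 120 N. Pads are 22 mm wide; open, the fingers measure 114 mm over their backs; the gripper's body (76 mm by 85 mm) begins 54 mm behind the grasp point. The pads swing forward as they close: fully open they stand 13 mm farther back than shut.
Start: joints at [1.196, 0.326, -0.193, 1.052, 0, 1.437], TCP at [131.157, 534.15, 199.481] pointing down, gripper open.
Joint ranges: [-2.65, 2.65], [-0.97, 1.79], [-1.3, 1.35], [-1.93, 2.1], [-1.47, 1.37], [-3.14, 3.14]. Speed limits (rad/s): [2.57, 2.57, 3.14, 3.14, 3.14, 3.14].

INTERFACE

Orientations are given as [roll, pitch, yaw] about the fixed x, y, z axes, in that order (R = Rz(yaw) Ry(pitch) Rx(roll)).
In Python, from bench import bot, solve_ik, imaging gives the robot as it stands. Calls block until the motion is done:
- bot.move_ptp(position, orientation): joint-space move of the TCP to a pose.
- bot.movel(position, rot=None, max_speed=150, threshold=None): straight line of the TCP; rot=None keeps the orientation; max_speed is the mean speed in mm/s. With threshold (N) it stops when the force on the tool has changed by that much, and returns True; else False.
- bot.move_j(angles): joint-space move.
- bot.grip(opening, effort=None): opening from 0.0 (shut) to 1.0 (fully open); effort is the grip in N (None keeps the last); returns when the fingers have stopped.
- bot.dwell(seconds).
- solve_ik(position, orientation): joint angles nearest the present ones, or None.
- bot.get_state(): the state.
- imaging.capture(name): name is "scene" or "top" or "wrist"; returns the picture (420x560x3 uint8, blue, green, red); there is no depth.
- imaging.camera_model(name): a dict with "K" (3x3 intrinsics, pixels), "position" and "rotation" of the camera in the world. Camera axes: x right, y up, looking along -z (the intrinsics and any distortion apply to the point x, -y, -z); pixel columns grow to the right and rows downward; lengths in mm; the calibration is good to about 2 mm. A picture is of the moment at which its call begins: read the wrist's pose just before it. camera_model takes no time and is no camera call; for the wrist camera it gives the pose at the moment of the call.
A pose or a line that the arm cannot do raises bot.IKError and nothing moves.
- bot.sign_off(): hands the job in; it is judged then, once.
The state is a dict: "t": time; "qpos": joint angles; "joint_velocities": joint speeds; "effort": joint torques, N m; "tcp_pos": TCP position; "orientation": TCP orientation; "contact_force": force on the tool from outside, world axes, zero at the start; "wrist_torque": the same for the moment, N m; "opening": opening from 0.0 (shut) to 1.0 (fully open); "gripper_force": force on a finger pad.
Only numpy, scipy, OpenCV 4.12 (cv2) and the standard library are available. Lean on these libraries where they do the work, as an engineer would, in place of code of your own. Each camera call takes 0.05 s, during which the arm holds its last target. There are 200 camera calls.

TASK

Coffee break is over: close up the four wooden dishes by putting on each the steel lid that matches it in shape and size, sitting flat on the rim and turned square with its dish, the plug down in the mouth. Set the lids down gently rather than dropping them, do not shove the dishes about, and leave the cup and the spectacles as they are.

Things in the scene. Friction and masses are not known exactly. Their poses are not given: they have to be found in the camera images.
- dish_large_round: Dish of mid-brown wood, open on top, standing loose on the table, about 0.2 to 0.6 kg; walls and floor 6 mm thick. The wide round one: outside diameter 108 mm, mouth 96 mm, height 46 mm; holds nuts. Origin at the centre of its underside, z up.
- dish_small_round: Dish of mid-brown wood, open on top, standing loose on the table, about 0.2 to 0.6 kg; walls and floor 6 mm thick. The narrow round pot: outside diameter 68 mm, mouth 56 mm, height 58 mm; holds sugar cubes. Origin at the centre of its underside, z up.
- dish_square: Dish of mid-brown wood, open on top, standing loose on the table, about 0.2 to 0.6 kg; walls and floor 6 mm thick. The square one: outside 80 x 80 mm, mouth 68 x 68 mm, height 50 mm; holds chocolate pieces. Origin at the centre of its underside, z up. x and y along its sides.
- dish_oblong: Dish of mid-brown wood, open on top, standing loose on the table, about 0.2 to 0.6 kg; walls and floor 6 mm thick. The oblong one: outside 112 mm along its x by 68 mm along its y, mouth 100 x 56 mm, height 42 mm; holds biscuit sticks. Origin at the centre of its underside, z up.
- lid_large_round: Loose steel lid, dark wooden grip on top, 0.08 to 0.31 kg. From below: plug 10 mm high, plate 6 mm, grip 36 mm (16 to 52 mm above the origin). The wide round one: plate diameter 116 mm, plug diameter 80 mm, round grip 20 mm thick at the centre. Origin at the centre of the plug's underside, z up. Seated: plate on the rim, plug in the mouth with 8 mm play each side.
- lid_small_round: Loose steel lid, dark wooden grip on top, 0.08 to 0.31 kg. From below: plug 10 mm high, plate 6 mm, grip 36 mm (16 to 52 mm above the origin). The narrow round one: plate diameter 76 mm, plug diameter 40 mm, round grip 20 mm thick at the centre. Origin at the centre of the plug's underside, z up. Seated: plate on the rim, plug in the mouth with 8 mm play each side.
- lid_square: Loose steel lid, dark wooden grip on top, 0.08 to 0.31 kg. From below: plug 10 mm high, plate 6 mm, grip 36 mm (16 to 52 mm above the origin). The square one: plate 88 x 88 mm, plug 52 x 52 mm, square grip 20 x 20 mm at the centre, sides parallel. Origin at the centre of the plug's underside, z up. Seated: plate on the rim, plug in the mouth with 8 mm play each side. x, y along its sides.
- lid_oblong: Loose steel lid, dark wooden grip on top, 0.08 to 0.31 kg. From below: plug 10 mm high, plate 6 mm, grip 36 mm (16 to 52 mm above the origin). The oblong one: plate 120 mm along its x by 76 mm along its y, plug 84 x 40 mm, central bar grip 40 mm along x, 16 mm thick along y. Origin at the centre of the plug's underside, z up. Seated: plate on the rim, plug in the mouth with 8 mm play each side.
- cup: Bystander: empty white cup, rim diameter 72 mm, 62 mm high, with a handle, standing on a white saucer of diameter 110 mm. Origin at the centre of the cup's underside.
- spectacles: Bystander: folded black-framed spectacles, 134 mm long (x), about 26 mm wide, 36 mm high, near the robot's left edge of the working area. Origin at the front frame's middle, on the table.
Not all that is in view belongs to the job. What is shaped like the dish_oblong but pink, purple or red is not meant.

How it is judged:
By the outcome, as a careful person would: the job done as asked, in the order asked, and still so for the second after the job is handed in, with the robot touching nothing.
It also fails if it takes over 122 s, if anything falls off the work surface, if the arm or the gripper's body presses on something with over 40 N, if the wrist force passes 120 N, or if a joint passes its speed limit or range.

## Working session

There is one attempt and no reset: what is moved stays moved. The work goes in short steps, each a Python script; the robot and the scene stay as the last script left them, time stands still between calls to the robot, and variables do not carry over. Pictures are saved under pics/ and viewed, at most 14 in all, crops included, and the job is handed in when it is done.

```bash
mkdir -p pics; ls; python3 - <<'E'
from bench import bot, imaging
import cv2
for n in ("scene","top"):
    cv2.imwrite(f"pics/{n}0.png",imaging.capture(n)); m=imaging.camera_model(n); print(n,m)
m=imaging.camera_model("wrist");print(m)
s=bot.get_state();print(s)
E
```

```text
pics
scene {'K': array([[508.80465338,   0.        , 286.75829389],
       [  0.        , 508.80465338, 211.78170366],
       [  0.        ,   0.        ,   1.        ]]), 'position': array([ 941.10790983,  591.40036192, 1136.98261802]), 'rotation': array([0.56521949, 0.0133001 , 2.52679695])}
top {'K': array([[382.8698414 ,   0.        , 279.14822272],
       [  0.        , 382.8698414 , 202.18371457],
       [  0.        ,   0.        ,   1.        ]]), 'position': array([ 312.04767208,   11.77713575, 1242.9137956 ]), 'rotation': array([ 0.20876141,  0.00431294, -1.50448491])}
{'K': array([[346.33163526,   0.        , 278.18915681],
       [  0.        , 346.33163526, 207.84079429],
       [  0.        ,   0.        ,   1.        ]]), 'position': array([ 62.81863287, 549.20028637, 372.49119986]), 'rotation': array([-0.28248279,  0.00135714,  1.33095781])}
{'t': 0.1, 'qpos': array([ 1.19578845e+00,  3.26883153e-01, -1.93417117e-01,  1.05202189e+00,
        1.06828566e-05,  1.43659826e+00]), 'joint_velocities': array([ 0.0008466 , -0.00144553,  0.00481265, -0.0004024 , -0.00076595,
       -0.00233845]), 'effort': array([ 6.76853251e-04, -4.44238400e+01,  2.63037586e+01,  7.86391553e-03,
       -9.26441908e-05,  5.66424731e-06]), 'tcp_pos': array([130.95321022, 533.62520271, 198.7982361 ]), 'orientation': array([-3.14008197e+00, -2.14736395e-04,  2.90078267e+00]), 'contact_force': array([0.70985899, 0.12596883, 0.07674002]), 'wrist_torque': array([ 0.0076217 , -0.01455336, -0.01777613]), 'gripper_force': 0.0, 'opening': 1.001027622075785}
```

View pics/scene0.png

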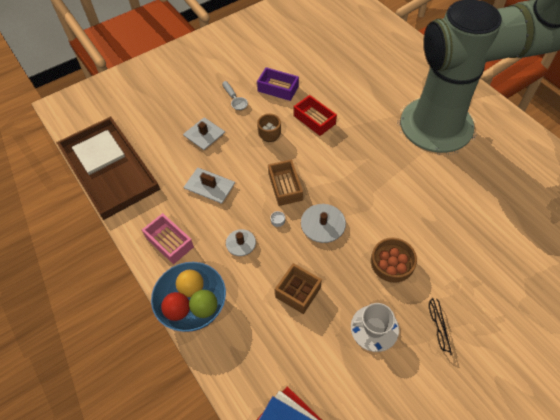

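View pics/top0.png

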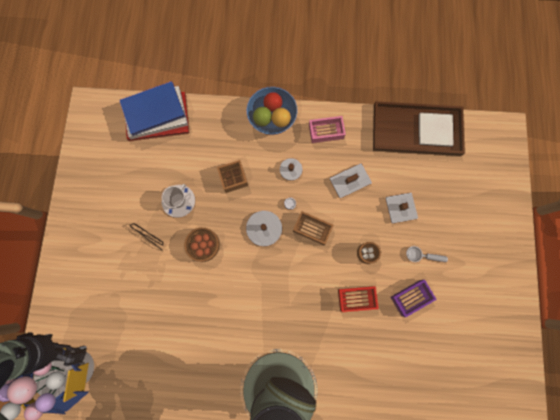

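Scene view, pixel positions:
- **Brown dishes:** square (298,288), oblong (285,183), large round (394,259), small round (269,127).
- **Lids:** large round (323,222), small round (240,242), square (204,134), oblong (210,184).
- **Could be mistaken for them:** pink (168,238), purple (278,84) and red (315,115) oblong boxes, the small grey pot (278,219), the strainer (236,98) and the fruit bowl (188,297).

I chose the brown dishes and the grey plates with dark grips. Next are wrist views from closer.

```bash
cat > h.py <<'E'
import numpy as np, cv2
from scipy.spatial.transform import Rotation as R
from bench import bot, solve_ik, imaging
def ray(px,m,z):
    """pixels (N,2) -> world points on plane z"""
    px=np.atleast_2d(np.asarray(px,float)); K=m["K"]
    d=np.c_[(px[:,0]-K[0,2])/K[0,0],-(px[:,1]-K[1,2])/K[1,1],-np.ones(len(px))]
    d=R.from_euler("xyz",m["rotation"]).apply(d); c=m["position"]
    return c+d*((z-c[2])/d[:,2])[:,None]
def proj(P,m):
    p=R.from_euler("xyz",m["rotation"]).inv().apply(np.atleast_2d(P)-m["position"]); K=m["K"]
    return np.c_[K[0,2]-K[0,0]*p[:,0]/p[:,2],K[1,2]+K[1,1]*p[:,1]/p[:,2]]
def shot(name):
    m=imaging.camera_model("wrist"); im=imaging.capture("wrist"); cv2.imwrite(f"pics/{name}.png",im)
    np.savez(f"pics/{name}.npz",im=im,**m); return im,m
DOWN=lambda yaw:[np.pi,0,yaw]
E
python3 - <<'E'
from h import *
sc=dict(dsq=(298,275,50),dob=(285,174,42),dlr=(394,252,46),dsr=(269,120,58),llr=(323,222,16),lsr=(240,242,16),lsq=(204,134,16),lob=(210,184,16))
tp=dict(dsq=(233,176,50),dob=(313,229,42),dlr=(203,244,46),dsr=(369,253,58),llr=(264,229,16),lsr=(290,169,16),lsq=(401,208,16),lob=(350,181,16))
a,b=imaging.camera_model("scene"),imaging.camera_model("top")
for k in sc: print(k,ray(sc[k][:2],a,sc[k][2])[0][:2].round(),ray(tp[k][:2],b,tp[k][2])[0][:2].round())
for y in (-90,130):
    try:
        bot.move_ptp([440,y,330],DOWN(np.pi/2)); im,m=shot(f"w{y}"); print(bot.get_state()["t"],m["position"],m["rotation"])
        print(ray([[0,0],[559,0],[559,419],[0,419]],m,30)[:,:2].round())
    except bot.IKError as e: print(y,e)
E
```

```text
dsq [635. 179.] [640. 188.]
dob [487. -85.] [486. -79.]
dlr [410. 262.] [416. 262.]
dsr [ 421. -257.] [ 421. -253.]
llr [485.  82.] [480.  77.]
lsr [691.   7.] [686.   6.]
lsq [ 584. -356.] [ 578. -363.]
lob [ 661. -192.] [ 658. -195.]
2.6583 [440.65307631 -20.10585681 503.5792112 ] [-0.2823588   0.00029729  0.0021579 ]
[[ 103.  104.]
 [ 781.  106.]
 [ 927. -537.]
 [ -40. -539.]]
3.5917 [440.71776832 199.02394548 503.59258873] [-2.83328937e-01  3.96328869e-05  1.16871993e-03]
[[ 103.  323.]
 [ 781.  324.]
 [ 928. -319.]
 [ -40. -320.]]
```

View pics/w130.png

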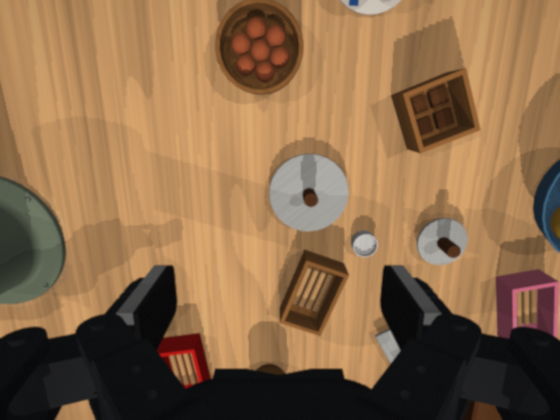

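View pics/w-90.png

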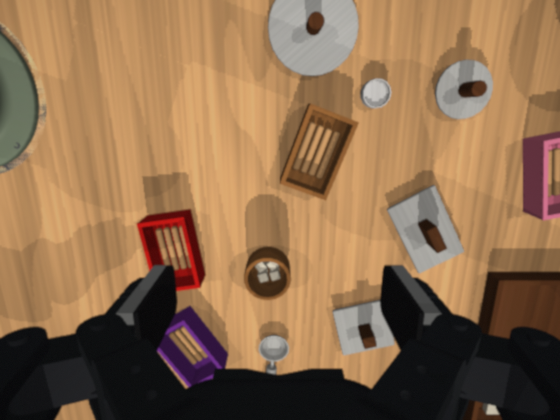

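Both wrist views show all the targets. w130 has the large dish (260,47), square dish (436,111), large lid (309,192), small lid (442,242) and oblong dish (314,292). w-90 has the oblong lid (425,228), square lid (363,327) and small dish (267,273). Next I take one near-vertical close shot over each item.

```bash
python3 - <<'E'
from h import *
P=dict(dlr=(412,262,46),dsq=(638,184,50),lsr=(688,6,16),llr=(482,79,16),dob=(486,-82,42),lob=(659,-194,16),lsq=(580,-360,16),dsr=(421,-255,58))
tiles=[]
for k,(x,y,z) in P.items():
    bot.move_ptp([x,y-70,190],DOWN(np.pi/2)); im,m=shot("c_"+k)
    u,v=proj([x,y,z],m)[0].round().astype(int); S=90
    c=cv2.copyMakeBorder(im,S,S,S,S,cv2.BORDER_CONSTANT)[v:v+2*S,u:u+2*S]; print(k,u,v)
    tiles.append(cv2.resize(c,(200,200),interpolation=cv2.INTER_CUBIC))
print(bot.get_state()["t"])
cv2.imwrite("pics/mos.png",np.vstack([np.hstack(tiles[:4]),np.hstack(tiles[4:])]))
E
```

```text
dlr 276 106
dsq 278 107
lsr 278 108
llr 276 107
dob 277 106
lob 278 108
lsq 277 108
dsr 275 106
10.3167
```

View pics/mos.png

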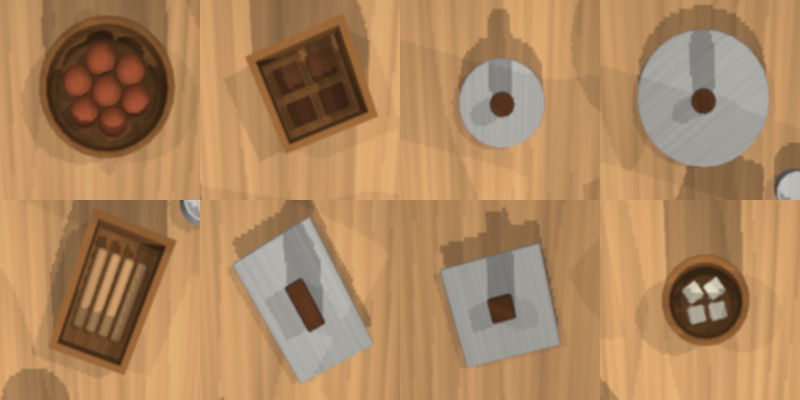

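The mosaic shows each item from directly above and confirms the choice: four brown dishes and four steel lids. Next I measure them with colour masks.

```bash
cat > seg.py <<'E'
from h import *
P=dict(dlr=(412,262,46),dsq=(638,184,50),lsr=(688,6,16),llr=(482,79,16),dob=(486,-82,42),lob=(659,-194,16),lsq=(580,-360,16),dsr=(421,-255,58))
def measure(name,im,m,xyz,lid):
    hsv=cv2.cvtColor(im,cv2.COLOR_BGR2HSV); u,v=proj(xyz,m)[0].round().astype(int)
    S=hsv[...,1].astype(int)
    mk=((S<70) if lid else (S>155)).astype(np.uint8)
    w=np.zeros_like(mk); cv2.circle(w,(int(u),int(v)),85,1,-1); mk*=w
    mk=cv2.morphologyEx(mk,cv2.MORPH_CLOSE,np.ones((3,3),np.uint8)); mk=cv2.morphologyEx(mk,cv2.MORPH_OPEN,np.ones((3,3),np.uint8))
    cs,_=cv2.findContours(mk,cv2.RETR_EXTERNAL,cv2.CHAIN_APPROX_NONE)
    c=max(cs,key=cv2.contourArea)
    h=ray(c[:,0],m,xyz[2])[:,:2].astype(np.float32)
    return c,cv2.minAreaRect(h),cv2.minEnclosingCircle(h)
if __name__=="__main__":
    tiles=[]
    for k,xyz in P.items():
        d=np.load(f"pics/c_{k}.npz"); im=d["im"].copy()
        c,r,e=measure(k,im,d,xyz,k[0]=="l")
        print(k,"rect",np.round(r[0],1),np.round(r[1],1),round(r[2],1),"circ",np.round(e[0],1),round(2*e[1],1))
        cv2.drawContours(im,[c],-1,(0,255,0),1); u,v=proj(xyz,d)[0].round().astype(int)
        tiles.append(cv2.resize(cv2.copyMakeBorder(im,90,90,90,90,0)[v:v+180,u:u+180],(200,200)))
    cv2.imwrite("pics/seg.png",np.vstack([np.hstack(tiles[:4]),np.hstack(tiles[4:])]))
E
python3 seg.py
```

```text
dlr rect [417.1 269.7] [104.1 104.6] 90.0 circ [417.3 269.4] 105.5
dsq rect [647.5 193.9] [78.6 78.7] 22.1 circ [647.9 193.7] 108.8
lsr rect [689.2   3.4] [74.7 74.5] 0.1 circ [688.9   3.4] 75.3
llr rect [484.7  78.8] [114.1 114. ] 45.9 circ [484.8  78.2] 115.5
dob rect [493.3 -78.4] [110.4  66.5] 69.7 circ [493.1 -78.4] 126.8
lob rect [ 662.4 -197.3] [ 75.5 119.2] 29.4 circ [ 662.3 -197.4] 137.8
lsq rect [ 581. -366.] [87.5 87.2] 14.1 circ [ 581.1 -366. ] 120.7
dsr rect [ 424.6 -255.7] [64.  64.3] 0.2 circ [ 424.7 -255.8] 65.5
```

All the fitted sizes match the specification. I start with the small round lid.

```bash
cat > pp.py <<'E'
from seg import *
DISH=dict(lr=(417.2,269.5,46),sq=(647.7,193.8,50),ob=(493.2,-78.4,42),sr=(424.7,-255.8,58))
LID=dict(sr=(689,3.4),lr=(484.8,78.5),ob=(662.4,-197.3),sq=(581,-366))
YAW=dict(sr=(90,90),lr=(90,90),ob=(119.4,69.7),sq=(104.1,112.1))
GZ=24
def go(k):
    x,y=LID[k]; X,Y,h=DISH[k]; a,b=np.radians(YAW[k]); seat=h-10+GZ
    bot.grip(0.75,60); bot.move_ptp([x,y,120],DOWN(a))
    print("hit down",bot.movel([x,y,GZ],max_speed=90,threshold=8))
    bot.grip(0.0,60); s=bot.get_state(); print("opening",s["opening"],"gf",s["gripper_force"],"z",s["tcp_pos"][2])
    bot.movel([x,y,GZ+130],max_speed=120); s=bot.get_state(); print("held",s["opening"],s["contact_force"].round(1))
    bot.movel([X,Y,GZ+130],DOWN(b),max_speed=180)
    bot.movel([X,Y,seat+6],max_speed=100); bot.dwell(.3)
    hit=bot.movel([X,Y,seat-4],max_speed=12,threshold=4); s=bot.get_state()
    print("touch",hit,"z-seat",s["tcp_pos"][2]-seat,s["contact_force"].round(1))
    return hit
def release(k):
    X,Y,h=DISH[k]; p=bot.get_state()["tcp_pos"]
    bot.grip(0.5,20); bot.dwell(.2); bot.movel([p[0],p[1],h+130],max_speed=120); check(k)
def check(k):
    X,Y,h=DISH[k]; z=h+6
    bot.move_ptp([X,Y-70,230],DOWN(np.pi/2)); im,m=shot(f"p_{k}_{int(bot.get_state()['t'])}")
    c,r,e=measure(k,im,m,(X,Y,z),True)
    print("lid on dish",np.round(r[0],1),np.round(r[1],1),round(r[2],1),"circ",np.round(e[0],1),round(2*e[1],1),"t",bot.get_state()["t"])
    u,v=proj((X,Y,z),m)[0].round().astype(int)
    cv2.imwrite(f"pics/chk_{k}.png",cv2.resize(cv2.copyMakeBorder(im,90,90,90,90,0)[v:v+180,u:u+180],(360,360)))
E
python3 - <<'E'
from pp import *
if go("sr"): release("sr")
E
```

```text
hit down False
opening 0.0004699648258048131 gf 0.0 z 24.024095681743685
held 0.002428668053468774 [-0.   0.5  0.4]
touch False z-seat -3.951823521927352 [-0.1 -0.3  0.5]
```

```bash
python3 - <<'E'
from pp import *
bot.movel([424.7,-255.8,190],max_speed=150); bot.grip(.75)
bot.move_ptp([689,3.4-70,190],DOWN(np.pi/2)); im,m=shot("again_sr")
c,r,e=measure("sr",im,m,(689,3.4,16),True); print(r,e)
s=bot.get_state(); print(s["tcp_pos"],s["orientation"],s["t"])
E
```

```text
((688.9901123046875, 3.2789764404296875), (74.67073059082031, 74.1625747680664), 44.95009994506836) ((688.982177734375, 2.9559431076049805), 37.636661529541016)
[688.3433615  -68.06118475 190.3069443 ] [-3.14144246e+00  4.86880980e-04  1.56899717e+00] 22.6
```

View pics/again_sr.png

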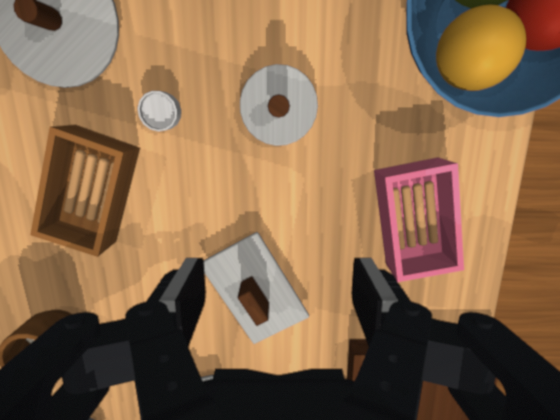

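The lid (278,105) is untouched, so the gripper closed beside or above the grip. I'll stand over it and look from the fixed cameras.

```bash
python3 - <<'E'
from pp import *
bot.movel([689,3.4,75],DOWN(np.pi/2),max_speed=150); bot.dwell(.1)
out=[]
for n in ("scene","top"):
    im=imaging.capture(n); m=imaging.camera_model(n)
    u,v=proj([689,3.4,16],m)[0].round().astype(int); t=proj(bot.get_state()["tcp_pos"],m)[0].round().astype(int); print(n,(u,v),t)
    S=60; out.append(cv2.resize(im[v-S:v+S,u-S:u+S],(400,400),interpolation=cv2.INTER_CUBIC))
im,m=shot("over"); print(proj([bot.get_state()["tcp_pos"],[689,3.4,52]],m)); 
cv2.imwrite("pics/over_f.png",np.hstack(out))
E
```

```text
scene (np.int64(240), np.int64(241)) [237 229]
top (np.int64(291), np.int64(168)) [291 163]
[[276.63546531 241.30781204]
 [275.89900616 225.88204979]]
```

View pics/over_f.png

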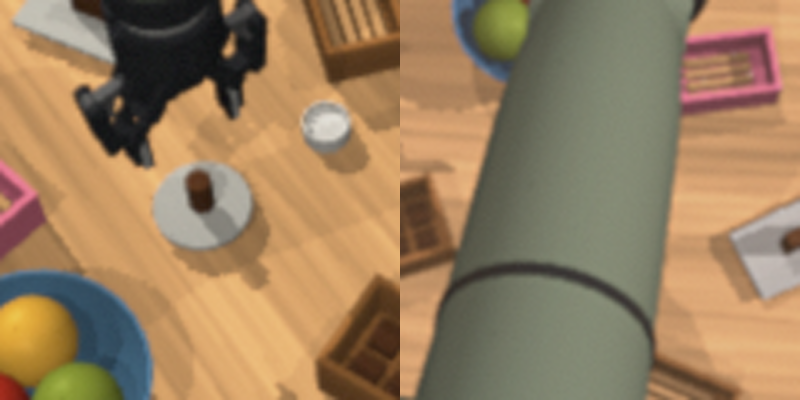

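View pics/over.png

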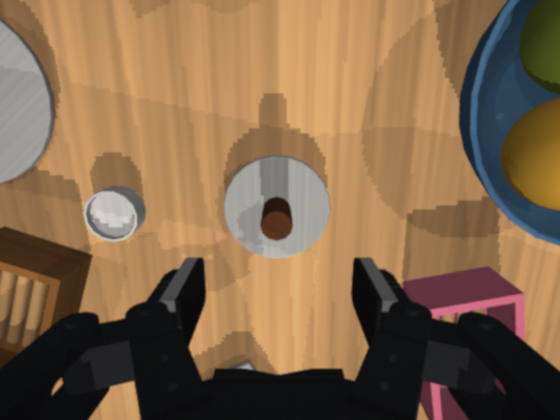

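In the fixed view the gripper stands higher than its reported TCP, about 30 mm above it. It must have closed over the top of the grip. I'll touch a free bit of table with the fingers shut to measure the real length.

```bash
python3 - <<'E'
from pp import *
d=np.load("pics/w130.npz"); p=ray([395,165],d,0)[0]; print(p)
bot.movel([689,3.4,120]); bot.grip(0.0,60)
bot.movel([p[0],p[1],60],max_speed=200); bot.dwell(.2)
print(bot.movel([p[0],p[1],-25],max_speed=20,threshold=5)); s=bot.get_state(); print(s["tcp_pos"],s["contact_force"],s["orientation"],s["t"])
im=imaging.capture("scene"); m=imaging.camera_model("scene"); u,v=proj(p,m)[0].astype(int); print(u,v)
cv2.imwrite("pics/touch.png",cv2.resize(im[v-60:v+40,u-60:u+60],(600,500),interpolation=cv2.INTER_CUBIC))
bot.movel([p[0],p[1],90])
E
```

```text
[611.54559956 117.82317791   0.        ]
False
[611.56695355 117.81480079 -24.97612868] [-0.04264837  0.43166874 -0.12181255] [3.14155979e+00 2.45635425e-05 1.57076615e+00] 30.475
291 260
```

View pics/touch.png

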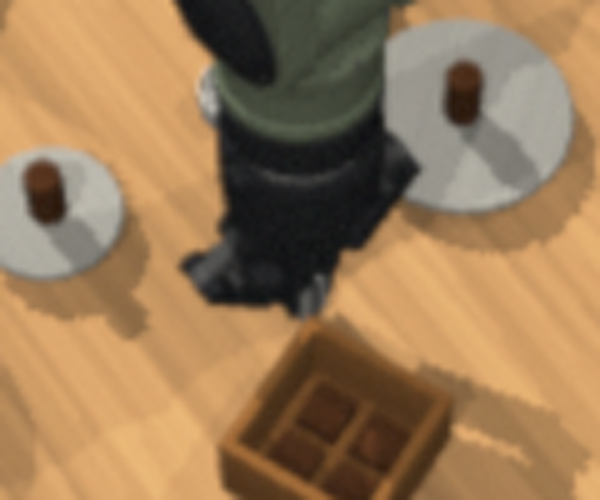

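The fingertips at (312,310) are still just above the table at reported z = -25. I go lower, with the force guard on.

```bash
python3 - <<'E'
from pp import *
p=[611.5,117.8]
bot.movel([*p,-15],max_speed=150); bot.dwell(.2)
print(bot.movel([*p,-50],max_speed=15,threshold=4)); s=bot.get_state(); print(s["tcp_pos"],s["contact_force"],s["t"])
bot.movel([*p,90])
E
```

```text
True
[611.46413016 117.82488304 -31.72995618] [ 0.30727774 -0.49198806  4.9530776 ] 33.725
```

The reported TCP lies 31 mm beyond the real fingertips, so I correct every height by that and go again.

```bash
sed -i 's/^GZ=24/GZ=24-31/; s/\[x,y,120\]/[x,y,80]/; s/GZ+130/GZ+120/g; s/h+130\]/h+80]/' pp.py; sed -i 's/"held",/"held",s["gripper_force"],/' pp.py
python3 - <<'E'
from pp import *
if go("sr"): release("sr")
E
```

```text
hit down False
opening 0.21356376709835134 gf 58.551930401008576 z -6.453848307391243
held 58.54975975351408 0.21426454596485434 [-0.2  0.7 -1.6]
touch True z-seat 0.9733036595298117 [-0.4 -0.5  5.5]
lid on dish [ 425.2 -255.7] [74.5 73.9] 0.0 circ [ 424.8 -255.6] 75.3 t 44.6167
```

The small lid is held, seated and centred to 0.5 mm. Next are the other three.

```bash
python3 - <<'E'
from pp import *
for k in ("ob","sq","lr"):
    print(k)
    if not go(k) or bot.get_state()["opening"]<.1: print("STOP"); break
    release(k)
E
python3 -c "
import cv2,numpy as np
cv2.imwrite('pics/chk.png',np.hstack([cv2.resize(cv2.imread(f'pics/chk_{k}.png'),(200,200)) for k in ('sr','ob','sq','lr')]))"
```

```text
ob
hit down False
opening 0.1743521278010611 gf 59.36885476112366 z -6.463850555545831
held 58.73950481414795 0.17312427654023296 [ 0.4  0.1 -1.3]
touch True z-seat 0.4690606381644038 [ 0.4 -0.5  3.9]
lid on dish [493.9 -78.1] [119.1  75.6] 69.9 circ [494.1 -78.3] 137.8 t 54.175
sq
hit down False
opening 0.22240279124830536 gf 59.343849420547485 z -6.436337979687436
held 58.75034809112549 0.22075069131923977 [-0.1 -0.  -2.9]
touch True z-seat 0.5478886686055588 [ 0.3 -0.7  3.7]
lid on dish [647.3 193.8] [87.3 87.4] 22.1 circ [647.4 193.9] 120.5 t 65.4667
lr
hit down False
opening 0.21344136980622283 gf 58.68581052667707 z -6.440124547818976
held 58.578315919348825 0.21508642400873526 [-0.2  0.6 -0.8]
touch True z-seat 1.2264024202861172 [-0.2  1.1  4.3]
lid on dish [417.4 269.8] [114.2 114.4] 45.7 circ [417.5 269.6] 115.2 t 74.5917
```

View pics/chk.png

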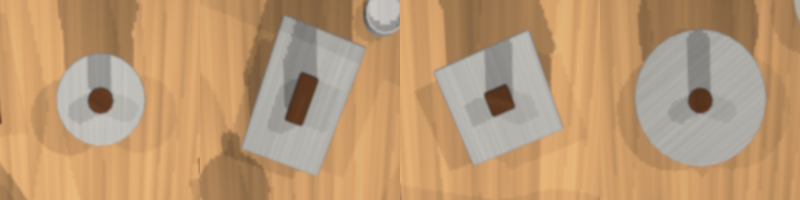

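From above, all four lids are centred and square. I'll take one last look from the side view, with the arm up out of the way.

```bash
python3 - <<'E'
from pp import *
bot.move_ptp([400,50,260],DOWN(np.pi/2)); bot.dwell(.3)
cv2.imwrite("pics/final.png",imaging.capture("scene"))
E
```

```text
(no output)
```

View pics/final.png

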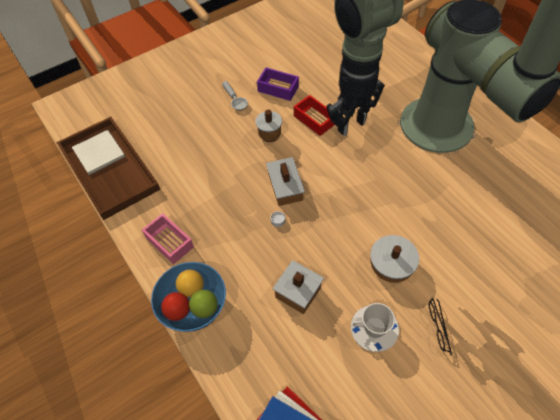

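The final view shows the lids on the small round (269,127), oblong (285,180), square (298,286) and large round (394,258) dishes. The cup (376,322) and spectacles (440,326) look unmoved, and the arm is clear.

```bash
python3 -c "
from bench import bot
print(bot.sign_off(), bot.get_state()['t'])"
```

```text
the job is handed in; nothing more can be done
the job is handed in; nothing more can be done
```

All four lids are on their matching dishes, centred to about 1 mm and square, with the cup and spectacles left alone; the job was handed in at roughly 76 s, after one missed first grasp because the reported TCP was 31 mm beyond the real fingertips.

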